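# Put the soap dish on its mat and close it

### The arm

A 7-joint arm with a two-finger parallel gripper is mounted at the origin on the work surface. World frame = base frame: x ahead of the robot, y to its left, z up, the work surface at z = 0. Lengths are in m, angles in rad, forces in N, time in s.
With the tool pointing down it reaches from about 0.4 to 0.85 m from the base axis. Payload 4.5 kg.
Tool frame: the origin (TCP) lies at the very end of the fingers, on their centre line; the grasp point (between the pads) lies 19 mm behind it; z points along the fingers, x is the direction in which the jaws open and shut, and the axes are right-handed (so a half turn about z gives the same grasp; the last joint's range is limited). The gripper opens to 88 mm and grips with 3 to 60 N. Pads are 18 mm wide; open, the fingers measure 123 mm over their backs; the gripper's body (75 mm by 187 mm) begins 45 mm behind the grasp point.
Start: joints at [1.257, 0.689, -0.195, 1.565, 0.157, 0.902, -0.215], TCP at [0.213, -0.588, 0.199] pointing down, gripper open.
Joint ranges: [-3.01, 3.01], [-0.46, 2.08], [-1.47, 1.51], [0.13, 2.56], [-1, 4.14], [0.04, 2.09], [-2.66, 2.66]. Speed limits (rad/s): [2.57, 2.57, 3.14, 3.14, 3.14, 3.14, 3.14].

### API

Orientations are given as a unit quaternion [w, x, y, z].
In Python, from station import get_state, eyes, arm gives the robot as it stands.
- The arm moves only by the tool move_arm, never from a script. Its argument "deltas" is one flat list of numbers, 7 for each row, row after row: the turn, a rotation vector about the tool's x, y, z in degrees, then the shift along the tool's x, y, z in cm, then the finger opening in cm, from 0 to 8.81. A call has 1 to 20 rows; each row is the pose to reach, as a shift and turn from the pose measured when the call began, along the tool's axes at that moment; what a row does not reach only later rows make up. A row lasts 1/8 s, in which the tool goes at most 62.5 mm and 10.7 degrees, less where a joint would pass 70% of its speed; a pose out of reach is approached as far as the arm can. A call with a gripper value outside its range is refused whole. The fingers move at their own pace and stop on an object; "force" is the grip in N (left out, the last holds). Time passes only in rows, so rows that repeat a pose let the fingers close. It gives the time, the measured TCP pose, the force and the opening at its end, in the units of the state.
- get_state(): the state, without advancing time (a new reading comes with each control period).
- eyes.snapshot(name): name is "scene" or "top" or "wrist"; returns (picture, depth): 384x512x3 uint8, red, green, blue; 384x512 float32, m along the optical axis (not along the pixel's ray), 0 where there is no reading.
- eyes.get_calibration(name): a dict with "fx", "fy", "cx", "cy" (pixels), "rvec" (rotation vector, rad) and "tvec" (3), from world to camera coordinates, as OpenCV has them; the wrist camera has in their place "hand_eye" (4x4, takes a point from camera to tool coordinates, whose origin is the TCP and whose axes are the tool frame's). Camera axes: x right, y down, z forward; pixel columns grow to the right and rows downward; lengths in m; the calibration is good to about 2 mm. A picture is of the moment at which its call begins: read the wrist's pose just before it. get_calibration takes no time and is no camera call.
- arm.job_done(): hands the job in, once; it reports no verdict.
The state is a dict: "clock": time; "joint_pos": joint angles; "qvel": joint speeds; "effort": joint torques, N m; "tcp_pos": TCP position; "orientation": TCP orientation; "ft_force": force on the tool from outside, world axes, zero at the start; "torque": the same for the moment, N m; "gripper_width": finger opening in m.
Only numpy, scipy, OpenCV 4.12 (cv2) and the standard library are available. Lean on these libraries where they do the work, as an engineer would, in place of code of your own. Each camera call takes 0.05 s, during which the arm holds its last target. There are 200 camera calls.

### The job

Slide the white soap dish along the counter, without lifting it, until it sits in the middle of the dark mat and square with it. Then take the wooden lid out of the drying rack, lay it flat on the bare counter with its knob up and let go of it, take it again by the knob, set it level in the dish's rim without letting it drop onto the ceramic, and press it gently down until it is flush with the rim. Leave the toiletries along the back of the counter (pump bottle, cream jar, nail brush, pumice, hairbrush) where they are.

Things in the scene. Friction and masses are not known exactly. Their poses are not given: they have to be found in the camera images.
- mat: Thin plain dark rubber mat, stuck flat to the counter (1 mm, flush, nothing catches on it), 160 (x) by 194 (y) mm. Origin: its centre, on the counter. Its long side is along its y axis.
- dish: White ceramic soap dish with a blue line, loose, 0.45 kg. Outside 120 (x) by 154 (y) by 38 mm high (z), walls 12 mm at the rim. Its mouth is a recess for the lid, 96 by 130 mm, 8 mm deep: the ledge that carries the lid is 30 mm above the underside, the rim 38 mm. Below is a cavity 80 by 114 mm; the orange bar of soap in it stays below the ledge. Origin: centre of the underside.
- rack: White plastic drying rack, fixed. Foot 90 (x) by 106 (y) by 6 mm high; pairs of pegs, tops 40 mm above the counter, at y = +42 and -42 mm make three slots along y. The lid stands in the slot at x = 0, 13 mm wide. Origin: under the slot's middle, on the counter.
- lid: Brown wooden lid: plate 124 by 90 by 8 mm with a darker bar knob in the middle of one face, 0.13 kg. It starts standing on a long edge in the rack, knob facing away from the robot. Axes: x square to the plate, out of the knob side (up when it lies flat, knob up), y along the 124 mm, z along the 90 mm (up at the start). Origin: middle of the long edge it stands on, at mid thickness.
- lid_center (a point): Centre of the lid's plate (mid thickness), 45 mm along z from the lid's origin; axes as the lid's. 4 mm above the surface on which the lid lies flat; 34 mm above the dish's underside when seated.
- lid_knob (a point): Middle of the knob's end face, 28 mm along the lid's x from lid_center. The knob stands 24 mm out of the plate, is 50 mm long along the lid's y and 14 mm wide along the lid's z (grip it across this).
- lotion: White pump bottle with a green band, 60 mm across, 137 mm high. Origin: centre of the underside. To be left alone.
- cream: Orange cream jar, 68 mm across, 55 mm high. Origin: centre of the underside. To be left alone.
- nailbrush: Wooden nail brush with white bristles, 38 (x) by 85 (y) by 30 mm high. Origin: centre of the underside. To be left alone.
- pumice: Grey pumice block, 45 (x) by 70 (y) by 26 mm. Origin: centre of the underside. To be left alone.
- hairbrush: Red hairbrush lying along its x axis at the back of the counter, 190 mm long, 44 mm wide, 28 mm high. Origin: near its middle, on the counter. To be left alone.
Things that resemble listed ones, but are neither listed nor needed, are in the scene too. Leave any red look-alike of the dish alone.

How it is judged:
On the way, in this order (a step that is already met when the one before it is completed fails the run):
1. the dish sits centred and square on the mat (horizontal distance between dish and mat below 0.012 m and angle between the y axis of dish and the y axis of mat, either way round below 0.14 rad and height (world z) of dish below 0.004 m), for 0.2 s.
2. the lid lies flat on the counter, knob up, let go (angle between lid's own x axis and vertical below 0.06 rad and z of lid_knob in the frame of mat above 0.02 m and height (world z) of lid_center below 0.008 m and contact force between the fingers and lid below 0.05 N and linear speed of lid below 0.02 m/s), for 0.2 s.
3. the lid sits flush in the dish's rim and is pressed down on it (horizontal distance between lid_center and dish below 0.006 m and z of lid_center in the frame of dish between 0.031 and 0.0362 m and angle between lid's own x axis and vertical below 0.06 rad and contact force between lid and dish above 3.5 N), for 0.1 s.
At the end, for the whole second after the job is handed in: The dish stands on the counter with its centre within 12 mm of the mat's centre and its long side within 0.14 rad of the mat's; the lid lies knob up in its recess, centred within 6 mm, level within 0.06 rad, its centre 31 to 36.2 mm above the dish's underside (seated is 34); both at rest and let go (all of step 1 and horizontal distance between lid_center and dish below 0.006 m and z of lid_center in the frame of dish between 0.031 and 0.0362 m and angle between lid's own x axis and vertical below 0.06 rad and z of lid_knob in the frame of dish above 0.05 m and linear speed of each of lid, dish below 0.02 m/s and contact force between the fingers and lid below 0.05 N); the robot touches nothing.
It fails at once if the dish is lifted or tipped (height (world z) of dish above 0.015 m or angle between dish's own z axis and vertical above 0.15 rad).
It fails at once if the lid drops onto the dish (faster than 0.4 m/s just over it) (horizontal distance between lid_center and dish below 0.06 m and height (world z) of lid_center below 0.06 m and linear speed of lid above 0.4 m/s).
It fails at once if the lid is forced onto the dish with more than 60 N (contact force between lid and dish above 60 N).
It fails at once if a toiletry along the back is moved by more than 25 mm (distance of any of lotion, cream, nailbrush, pumice, hairbrush from where it was at the start of the episode above 0.025 m).
It also fails if it takes over 72 s, if anything falls off the work surface, if the arm or the gripper's body presses on something with over 40 N, if the wrist force passes 120 N, or if a joint passes its speed limit or range.

## Working session

There is one attempt and no reset: what is moved stays moved. The work goes in short steps, Python scripts to look and compute and a tool call to move; the robot and the scene stay as the last step left them, time stands still between calls to the robot, and variables do not carry over. Pictures are saved under pics/ and viewed, about 8 in all and at most 12, crops included, and the job is handed in when it is done.

Besides the shell and the picture viewer there is one more tool, called after "Call:" by a JSON object that holds its "method" and its "body". move_arm: Moves the arm, as the interface text tells. Its arguments: {"type":"object","properties":{"deltas":{"type":"array"},"force":{"type":"number"}},"required":["deltas"]}

```bash
ls; mkdir -p pics
cat > h.py <<'E'
import numpy as np, cv2
from scipy.spatial.transform import Rotation as R
from station import get_state, eyes, arm
def snap(name):
    s=get_state(); p,d=eyes.snapshot(name); return s,p,d
def cam(name,s=None):
    c=eyes.get_calibration(name); K=np.array([[c['fx'],0,c['cx']],[0,c['fy'],c['cy']],[0,0,1]])
    if name=='wrist':
        T=np.eye(4); q=s['orientation']; T[:3,:3]=R.from_quat([q[1],q[2],q[3],q[0]]).as_matrix(); T[:3,3]=s['tcp_pos']
        T=T@np.array(c['hand_eye'])
    else:
        M=R.from_rotvec(np.ravel(c['rvec'])).as_matrix(); T=np.eye(4); T[:3,:3]=M.T; T[:3,3]=-M.T@np.ravel(c['tvec'])
    return K,T
def cloud(K,T,d):
    v,u=np.indices(d.shape); P=np.stack([(u-K[0,2])*d/K[0,0],(v-K[1,2])*d/K[1,1],d],-1)
    return P@T[:3,:3].T+T[:3,3]
def ray(K,T,u,v,z):
    r=T[:3,:3]@np.array([(u-K[0,2])/K[0,0],(v-K[1,2])/K[1,1],1]); return T[:3,3]+r*(z-T[2,3])/r[2]
def proj(K,T,P):
    q=(np.asarray(P)-T[:3,3])@T[:3,:3]; return q[...,:2]/q[...,2:]*[K[0,0],K[1,1]]+K[:2,2]
def save(n,p,k=1): cv2.imwrite('pics/'+n,cv2.resize(p[...,::-1],None,fx=k,fy=k,interpolation=cv2.INTER_CUBIC))
E
python3 - <<'E'
from h import *
s=get_state();print(s)
for n in('top','scene'):
    s,p,d=snap(n);K,T=cam(n);print(n,K[0],T);save(n+'0.png',p,1.5);np.savez(n+'0',p=p,d=d)
E
```

```text
pics
{'clock': 0.0, 'joint_pos': array([ 1.25682639,  0.68996522, -0.19450316,  1.56631116,  0.15730012,
        0.90250817, -0.21508807]), 'qvel': array([ 1.18262020e-03,  4.34865619e-05,  1.50517267e-03,  2.41537401e-04,
       -7.92221099e-04, -1.12629815e-04, -9.44627302e-05]), 'effort': array([ 3.07451510e-04, -5.27555430e+01, -1.26709610e+00, -1.53427076e+01,
       -5.27381455e-02,  6.49214722e-03,  1.75935111e-04]), 'tcp_pos': array([ 0.21270878, -0.58695733,  0.19813029]), 'orientation': array([-4.58264371e-04,  8.18804004e-01, -5.74072462e-01, -7.75276973e-04]), 'ft_force': array([ 0.64039835,  0.21100449, -0.26383625]), 'torque': array([0.01706225, 0.00161793, 0.03287095]), 'gripper_width': 0.08835071856085751}
top [437.09163026   0.         262.81198476] [[-0.10117517 -0.97143226  0.21466938  0.28024816]
 [-0.99486127  0.09796141 -0.0255853   0.07866275]
 [ 0.00382507 -0.21615485 -0.9763516   1.18916047]
 [ 0.          0.          0.          1.        ]]
scene [461.98530868   0.         255.92191663] [[-0.6656603   0.64427116 -0.37657806  1.07909605]
 [ 0.74625052  0.57296046 -0.33886055  0.52998014]
 [-0.00255374 -0.50658759 -0.86218472  1.26682878]
 [ 0.          0.          0.          1.        ]]
```

View pics/top0.png

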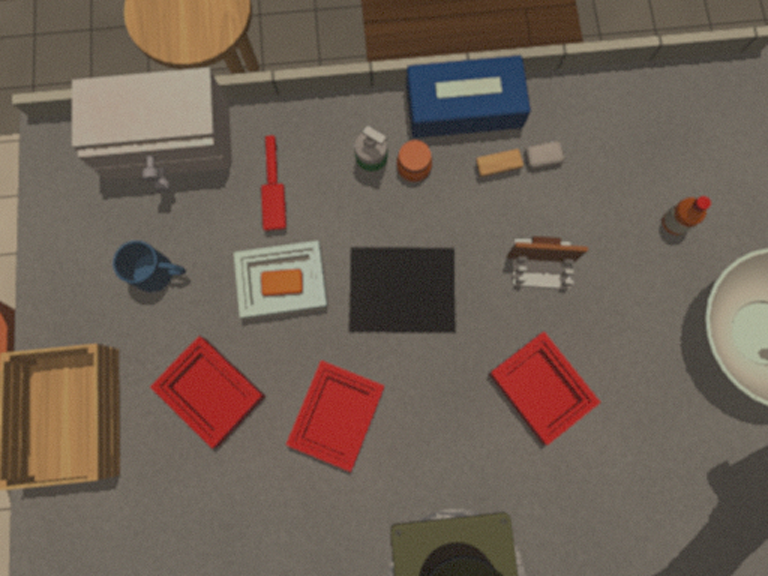

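View pics/scene0.png

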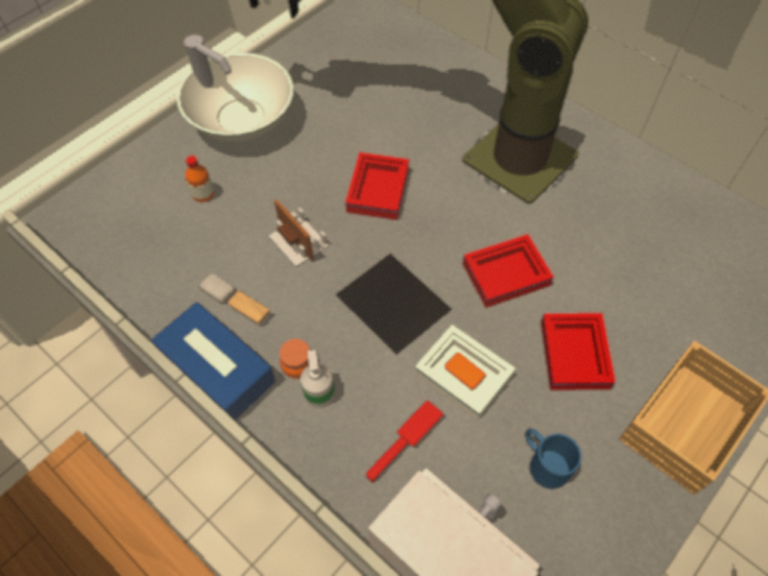

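Top view: white dish at (281,280), mat at (402,290), rack with lid at (545,262), pump bottle, jar, brushes along the back; red look-alikes nearer the robot. Next, numbers for the dish, mat and lid.

Run:
```python
from h import *
def rect(P,t):
    (c,wh,a)=cv2.minAreaRect((P[:,:2]*1000).astype(np.float32)); print(t,np.round(c,1),np.round(wh,1),round(a,2),'z',np.round(np.percentile(P[:,2],[5,50,95])*1000,1),len(P))
for n,boxes in (('top',dict(dish=(225,230,335,330),mat=(340,240,465,340),rack=(495,225,600,300))),('scene',dict(dish=(405,315,525,420),mat=(330,245,460,360),rack=(260,190,335,270)))):
    f=np.load(n+'0.npz');p=f['p'].astype(int);d=f['d'];K,T=cam(n);C=cloud(K,T,d)
    v,u=np.indices(d.shape)
    for k,b in boxes.items():
        m=(u*1.5>b[0])&(u*1.5<b[2])&(v*1.5>b[1])&(v*1.5<b[3])&(d>0)
        if k=='dish':
            mm=m&(p.min(-1)>130)&(abs(C[...,2]-.038)<.006); rect(C[mm],n+' dish rim')
        if k=='mat':
            mm=m&(p.max(-1)<55); 
            # ray-plane at z=1mm
            uv=np.argwhere(mm); Q=np.array([ray(K,T,b_,a_,.001) for a_,b_ in uv]); rect(Q,n+' mat')
        if k=='rack':
            mm=m&(C[...,2]>.055)&(C[...,2]<.12); rect(C[mm],n+' lid upper'); print(C[mm].min(0),C[mm].max(0))
            mm=m&(C[...,2]>.08); rect(C[mm],n+' lid top'); 
            mm=m&(C[...,2]>.003)&(C[...,2]<.045)&(p.min(-1)>130); rect(C[mm],n+' rack white')
    mm=(v>100/1.5)&(v<400/1.5)&(abs(C[...,2])<.008)&(d>0)
    print(n,'counter z',np.median(C[mm][:,2]))
    # lists of toiletries heights
```

```text
top dish rim [542.6 255.9] [120.5 154.2] 2.27 z [32.9 38.3 42. ] 908
top mat [507.9  36.9] [190.  155.5] 83.8 z [1. 1. 1.] 3736
top lid upper [ 550.1 -224.7] [124.9  33.6] 79.98 z [57.1 81.8 98.6] 441
[ 0.52467898 -0.28446049  0.05511452] [ 0.56854914 -0.16050594  0.10112861]
top lid top [ 538.5 -222.8] [124.6  10.1] 80.02 z [82.8 95.8 99.6] 230
top rack white [ 530.6 -225.7] [100.2  88.5] 81.24 z [ 4.5  7.4 42. ] 227
top counter z 0.001114752169359523
scene dish rim [543.1 257.3] [125.  155.9] 2.88 z [32.6 37.5 41.4] 763
scene mat [506.6  40. ] [181.4 148.3] 83.8 z [1. 1. 1.] 2066
scene lid upper [ 550.9 -221.7] [128.1  33.1] 80.3 z [55.9 74.8 98.1] 314
[ 0.52512306 -0.28324071  0.0551535 ] [ 0.56946142 -0.15689502  0.10303261]
scene lid top [ 539.7 -219.8] [128.1  10.3] 80.3 z [82.3 94.3 99.3] 138
scene rack white [ 522.6 -232.7] [131.6 102.5] 79.13 z [ 3.4  6.5 40.6] 248
scene counter z 7.859918037911306e-05
```

```bash
cat >> h.py <<'E'
def Rd(az,tilt=0):  # tool pointing down, tool x at azimuth az (deg); tilt about tool y (deg)
    c,s=np.cos(np.radians(az)),np.sin(np.radians(az))
    return np.array([[c,s,0],[s,-c,0],[0,0,-1.]])@R.from_euler('y',tilt,degrees=True).as_matrix()
def Rs(s): q=s['orientation']; return R.from_quat([q[1],q[2],q[3],q[0]]).as_matrix()
def rows(*targets):  # (pos,Rmat)
    s=get_state(); R0=Rs(s)
    print('tcp',np.round(s['tcp_pos'],4),'az',np.round(np.degrees(np.arctan2(R0[1,0],R0[0,0])),2),'q',np.round(s['joint_pos'],2),'F',np.round(s['ft_force'],1),'w',round(s['gripper_width'],4),'t',round(s['clock'],2))
    for p,Rt in targets:
        print(np.round(R.from_matrix(R0.T@Rt).as_rotvec(degrees=True),1),np.round(R0.T@(np.array(p)-s['tcp_pos'])*100,2))
E
python3 - <<'E'
from h import *
rows(([.5458,.1856,.16],Rd(-87.6)))
f=np.load('top0.npz');K,T=cam('top');C=cloud(K,T,f['d'])
# occupancy map around lay spot: cells >8mm high, x .25-.7, y -.65..-.1
H={}
P=C.reshape(-1,3);P=P[P[:,2]>.01]
for x in np.arange(.70,.24,-.03):
    print('%.2f '%x+''.join('#' if ((abs(P[:,0]-x)<.015)&(abs(P[:,1]-y)<.015)).sum()>2 else '.' for y in np.arange(.4,-.66,-.03)))
E
```

```text
tcp [ 0.2127 -0.587   0.1982] az -70.07 q [ 1.26  0.69 -0.19  1.57  0.16  0.9  -0.22] F [-0.1  1.1  0.1] w 0.0885 t 0.1
[ 0.   0.1 17.5] [-61.28 -57.65   3.91]
0.70 ....##.......##...#####.............
0.67 ....##..............................
0.64 ....##..............................
0.61 ..######.....................##.....
0.58 ..######............##.......##.....
0.55 ..######...........####......##.....
0.52 ..######...........#####............
0.49 ..######...........####........####.
0.46 #.............................#####.
0.43 ##...........................######.
0.40 ###....#...........##........######.
0.37 ####..####........####.......######.
0.34 ####..#####......#####.......######.
0.31 ####.######......######......#####..
0.28 ###..#######......######.....#####..
0.25 ##...#####........#####.......###...
```

Call:
{"method": "move_arm", "body": {"deltas": [0,0,8,-30,-28,0,8.8,0,0,17.5,-61.3,-57.6,0,8.8,0,0,17.5,-61.3,-57.6,0,8.8,0,0,17.5,-61.3,-57.6,0,8.8,0,0,17.5,-61.3,-57.6,0,8.8,0,0,17.5,-61.3,-57.6,0,8.8,0,0,17.5,-61.3,-57.6,0,8.8,0,0,17.5,-61.3,-57.6,0,8.8,0,0,17.5,-61.3,-57.6,0,8.8,0,0,17.5,-61.3,-57.6,0,8.8,0,0,17.5,-61.3,-57.6,0,8.8,0,0,17.5,-61.3,-57.6,0,8.8,0,0,17.5,-61.3,-57.6,0,8.8,0,0,17.5,-61.3,-57.6,0,8.8,0,0,17.5,-61.3,-57.6,3,8.8,0,0,17.5,-61.3,-57.6,3.9,8.8,0,0,17.5,-61.3,-57.6,3.9,8.8,0,0,17.5,-61.3,-57.6,3.9,8.8]}}

```text
clock: 2.35
tcp_pos: [0.5458, 0.1853, 0.1609]
orientation: [-0.001, 0.722, -0.692, -0.0]
ft_force: [0.9, -0.0, 0.4]
gripper_width: 0.0879
```

Run:
```python
from h import *
s,p,d=snap('wrist');K,T=cam('wrist',s);save('w1.png',p,1.2);np.savez('w1',p=p,d=d,K=K,T=T)
C=cloud(K,T,d); p=p.astype(int)
m=(p.min(-1)>110)&(abs(C[...,2]-.038)<.005)&(d>0)
P=C[m]; print(len(P),P.min(0),P.max(0))
print('expected wall px',np.round(proj(K,T,[[.5458,.1856,.038],[.5428,.2565,.038]])))
rows(([.5458,.1856,.032],Rd(-87.6)))
```

```text
5185 [0.47824115 0.17896144 0.03300124] [0.60504691 0.33779359 0.04097256]
expected wall px [[258. 177.]
 [192. 177.]]
tcp [0.5459 0.1854 0.1611] az -87.62 q [-0.4   0.67 -0.01  1.76  0.01  0.71 -1.94] F [ 0.3 -0.2 -0.2] w 0.088 t 2.4
[-0.1  0.1 -0. ] [1.000e-02 2.000e-02 1.291e+01]
```

View pics/w1.png

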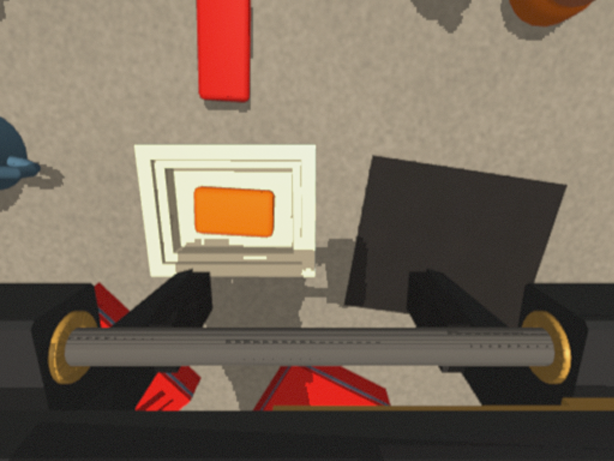

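Call:
{"method": "move_arm", "body": {"deltas": [0,0,0,0,0,6,8.8,0,0,0,0,0,11,8.8,0,0,0,0,0,12.9,8.8,0,0,0,0,0,12.9,8.8,0,0,0,0,0,12.9,1,0,0,0,0,0,12.9,1,0,0,0,0,0,12.9,1,0,0,0,0,0,12.9,1,0,0,0,0,0,12.9,1,0,0,0,0,0,12.9,1], "force": 40}}

```text
clock: 3.65
tcp_pos: [0.546, 0.1857, 0.0321]
orientation: [-0.001, 0.722, -0.692, -0.0]
ft_force: [0.2, -0.6, 0.2]
gripper_width: 0.0304
```

Call:
{"method": "move_arm", "body": {"deltas": [0,0,0,0,0,0,0.8,0,0,0,0,0,0,0.8,0,0,0,0,0,0,0.8,0,0,0,0,0,0,0.8]}}

```text
clock: 4.15
tcp_pos: [0.546, 0.1856, 0.0321]
orientation: [-0.001, 0.722, -0.692, -0.0]
ft_force: [0.1, 0.4, 0.2]
gripper_width: 0.0077
```

Run:
```python
from h import *
rows(([.4993,-.0326,.032],Rd(-96.2)))
```

```text
tcp [0.546  0.1856 0.0321] az -87.62 q [-0.4   0.87 -0.01  1.84  0.02  0.43 -1.95] F [0.1 0.4 0.2] w 0.0077 t 4.15
[-0.   0.1  8.6] [21.61  5.57 -0.04]
```

Run:
```python
from h import *
s,p,d=snap('wrist');K,T=cam('wrist',s);save('w2.png',p,1.2);np.savez('w2',p=p,d=d,K=K,T=T)
n='top';s,p,d=snap(n);K,T=cam(n);C=cloud(K,T,d);p=p.astype(int)
m=(p.min(-1)>130)&(abs(C[...,2]-.038)<.006)&(C[...,1]>.15)&(C[...,1]<.36)&(C[...,0]<.62)&(C[...,0]>.46)
P=C[m];print(cv2.minAreaRect((P[:,:2]*1000).astype(np.float32)))
```

```text
((0.0, 0.0), (0.0, 0.0), 0.0)
```

View pics/w2.png

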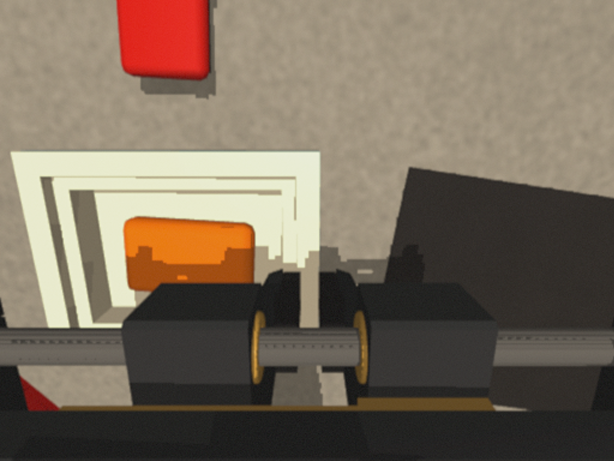

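Call:
{"method": "move_arm", "body": {"deltas": [0,0,0,0,0,0,0,0,0,0,0,0,0,0], "force": 40}}

```text
clock: 4.5
tcp_pos: [0.546, 0.1857, 0.0321]
orientation: [-0.001, 0.722, -0.692, -0.0]
ft_force: [0.1, -0.6, -0.0]
gripper_width: 0.0002
```

Run:
```python
from h import *
f=np.load('w2.npz');d=f['d'];C=cloud(f['K'],f['T'],d)
for v in (205,225,232,240,250,262):
    print(v,[(u,*np.round(C[v,u]*1000).astype(int)) for u in range(225,290,5)])
rows()
```

```text
205 [(225, np.int64(545), np.int64(211), np.int64(9)), (230, np.int64(545), np.int64(207), np.int64(8)), (235, np.int64(545), np.int64(204), np.int64(8)), (240, np.int64(553), np.int64(199), np.int64(31)), (245, np.int64(553), np.int64(195), np.int64(31)), (250, np.int64(556), np.int64(192), np.int64(39)), (255, np.int64(555), np.int64(189), np.int64(38)), (260, np.int64(556), np.int64(186), np.int64(38)), (265, np.int64(556), np.int64(182), np.int64(39)), (270, np.int64(544), np.int64(177), np.int64(2)), (275, np.int64(544), np.int64(173), np.int64(-1)), (280, np.int64(544), np.int64(169), np.int64(0)), (285, np.int64(544), np.int64(165), np.int64(0))]
225 [(225, np.int64(529), np.int64(211), np.int64(8)), (230, np.int64(529), np.int64(207), np.int64(8)), (235, np.int64(556), np.int64(199), np.int64(74)), (240, np.int64(538), np.int64(198), np.int64(30)), (245, np.int64(539), np.int64(195), np.int64(31)), (250, np.int64(542), np.int64(191), np.int64(38)), (255, np.int64(542), np.int64(188), np.int64(39)), (260, np.int64(542), np.int64(185), np.int64(39)), (265, np.int64(542), np.int
[... 2331 characters left out ...]
np.int64(109)), (235, np.int64(554), np.int64(196), np.int64(111)), (240, np.int64(555), np.int64(194), np.int64(111)), (245, np.int64(554), np.int64(192), np.int64(111)), (250, np.int64(515), np.int64(191), np.int64(37)), (255, np.int64(515), np.int64(187), np.int64(38)), (260, np.int64(515), np.int64(184), np.int64(38)), (265, np.int64(516), np.int64(180), np.int64(38)), (270, np.int64(555), np.int64(182), np.int64(110)), (275, np.int64(555), np.int64(180), np.int64(110)), (280, np.int64(555), np.int64(178), np.int64(110)), (285, np.int64(555), np.int64(176), np.int64(111))]
tcp [0.546  0.1857 0.0321] az -87.62 q [-0.4   0.87 -0.01  1.84  0.02  0.43 -1.95] F [ 0.1 -0.6 -0. ] w 0.0002 t 4.5
```

Run:
```python
from h import *
for n in('w1','w2'):
    f=np.load(n+'.npz');d=f['d'];C=cloud(f['K'],f['T'],d);z0=f['T'][2,3]
    print(n,'cam',f['T'][:3,3])
    for v in range(222,262,6):
        print(v,[(u,*np.round(C[v,u]*1000).astype(int).tolist()) for u in ((150,160,166,170,174,178,340,344,350) if n=='w1' else (225,235,245,252,265,275,285))])
n='scene';s,p,d=snap(n);K,T=cam(n);save('s2.png',p[150:330,220:420],3);C=cloud(K,T,d)
m=(abs(C[...,0]-.546)<.02)&(abs(C[...,1]-.186)<.03)&(d>0);print(np.percentile(C[m][:,2],[1,5,20,50]))
print(proj(K,T,[[.546,.1857,.032],[.546,.1857,.072]]))
```

```text
w1 cam [0.61291523 0.18893632 0.34694789]
222 [(150, 489, 305, 38), (160, 490, 293, 38), (166, 491, 286, 40), (170, 491, 282, 40), (174, 491, 277, 39), (178, 491, 273, 38), (340, 484, 81, 1), (344, 485, 76, 1), (350, 484, 68, -1)]
228 [(150, 554, 241, 207), (160, 553, 237, 204), (166, 553, 234, 205), (170, 553, 232, 204), (174, 552, 231, 202), (178, 483, 274, 38), (340, 476, 80, 1), (344, 556, 141, 203), (350, 557, 139, 204)]
234 [(150, 554, 239, 215), (160, 553, 235, 212), (166, 613, 189, 347), (170, 552, 230, 210), (174, 549, 230, 204), (178, 459, 284, -1), (340, 552, 143, 202), (344, 555, 143, 208), (350, 557, 141, 212)]
240 [(150, 552, 238, 219), (160, 552, 233, 218), (166, 552, 231, 216), (170, 549, 231, 210), (174, 546, 230, 205), (178, 451, 284, 0), (340, 549, 143, 202), (344, 551, 142, 208), (350, 556, 143, 217)]
246 [(150, 552, 235, 225), (160, 552, 231, 224), (166, 549, 231, 217), (170, 546, 230, 211), (174, 543, 230, 204), (178, 443, 284, 1), (340, 546, 142, 203), (344, 549, 142, 209), (350, 553, 143, 219)]
252 [(150, 553, 233, 231), (160, 548, 232, 222), (166, 546, 230, 2
[... 857 characters left out ...]
235, 554, 198, 90), (245, 554, 193, 89), (252, 531, 190, 39), (265, 547, 183, 72), (275, 555, 179, 90), (285, 557, 174, 93)]
246 [(225, 556, 201, 100), (235, 554, 197, 96), (245, 555, 193, 96), (252, 527, 190, 38), (265, 544, 183, 74), (275, 555, 179, 96), (285, 555, 175, 96)]
252 [(225, 555, 201, 104), (235, 555, 197, 103), (245, 554, 192, 101), (252, 523, 189, 39), (265, 541, 183, 75), (275, 555, 180, 102), (285, 555, 175, 102)]
258 [(225, 556, 200, 111), (235, 554, 196, 107), (245, 554, 192, 107), (252, 518, 189, 39), (265, 538, 182, 76), (275, 555, 180, 107), (285, 555, 176, 108)]
[-0.00096328  0.0066501   0.35853922  0.47676224]
[[289.71513049 231.6521535 ]
 [290.54495093 225.43100202]]
```

View pics/s2.png

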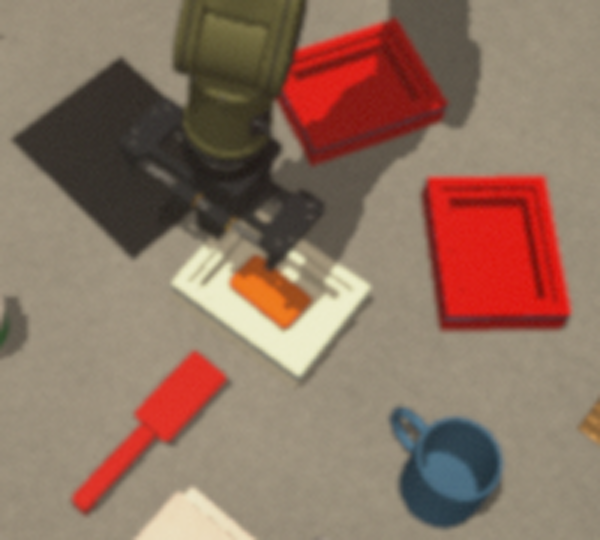

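The fingers closed on nothing. The wrist depth shows their ends about 41 mm behind the reported TCP, so real tips ≈ TCP z + 0.041. I'll take that into account, reopen and go lower, with care.

Call:
{"method": "move_arm", "body": {"deltas": [0,0,0,0,0,0,5,0,0,0,0,0,0,5,0,0,0,0,0,0,5,0,0,0,0,0,0,5,0,0,0,0,0,0,5,0,0,0,0,0,2,5,0,0,0,0,0,3,5,0,0,0,0,0,3.6,5,0,0,0,0,0,4.0,5,0,0,0,0,0,4.0,5]}}

```text
clock: 5.8
tcp_pos: [0.546, 0.1857, -0.008]
orientation: [-0.001, 0.722, -0.692, -0.0]
ft_force: [0.8, 0.2, 0.3]
gripper_width: 0.0503
```

No contact at reported z = -8 mm, which confirms the offset. Close on the wall.

Call:
{"method": "move_arm", "body": {"deltas": [0,0,0,0,0,0.1,0.2,0,0,0,0,0,0.1,0.2,0,0,0,0,0,0.1,0.2,0,0,0,0,0,0.1,0.2,0,0,0,0,0,0.1,0.2,0,0,0,0,0,0.1,0.2,0,0,0,0,0,0.1,0.2], "force": 40}}

```text
clock: 6.68
tcp_pos: [0.5461, 0.186, -0.0089]
orientation: [-0.001, 0.722, -0.692, -0.0]
ft_force: [-0.1, 0.8, 0.5]
gripper_width: 0.0115
```

Run:
```python
from h import *
rows(([.4993,-.0326,-.009],Rd(-96.2)))
```

```text
tcp [ 0.5461  0.186  -0.0089] az -87.61 q [-0.4   0.94 -0.01  1.85  0.02  0.36 -1.95] F [-0.1  0.8  0.5] w 0.0115 t 6.67
[-0.1  0.1  8.6] [21.65  5.59 -0.04]
```

Call:
{"method": "move_arm", "body": {"deltas": [0,0,0.6,1.5,0.4,0,0.2,0,0,1.4,3.5,0.9,0,0.2,0,0,2.3,5.7,1.5,0,0.2,0,0,3.2,7.9,2.0,0,0.2,0,0,4.0,10.1,2.6,0,0.2,0,0,4.9,12.3,3.2,0,0.2,0,0,5.8,14.5,3.7,0,0.2,0,0,6.6,16.7,4.3,0,0.2,0,0,7.5,18.9,4.9,0,0.2,0,0,8.2,20.6,5.3,0,0.2,0,0,8.6,21.6,5.6,0,0.2,0,0,8.6,21.6,5.6,0,0.2,0,0,8.6,21.6,5.6,0,0.2]}}

```text
clock: 8.3
tcp_pos: [0.4984, -0.0352, -0.0089]
orientation: [0.0, -0.667, 0.746, -0.0]
ft_force: [0.1, -1.3, 6.0]
gripper_width: 0.0115
```

```bash
cat >> h.py <<'E'
def fit(corn,w,h):
    c,wh,a=cv2.minAreaRect(corn); return c,wh,a
def measure(name,s,p,d,K,T):
    """dish rim (white at 38 mm) and mat (dark at 1 mm) rectangles"""
    C=cloud(K,T,d);q=p.astype(int)
    near=(C[...,0]>.38)&(C[...,0]<.66)&(C[...,1]>-.1)&(C[...,1]<.2)&(d>0)
    A=C[near&(q.min(-1)>100)&(abs(C[...,2]-.038)<.005)]
    B=C[near&(q.max(-1)<75)&(abs(C[...,2])<.006)]
    for t,P in(('dish',A),('mat',B)):
        if len(P)>20: print(name,t,cv2.minAreaRect((P[:,:2]*1000).astype(np.float32)),len(P))
E
python3 - <<'E'
from h import *
rows(([.4993,-.0326,-.009],Rd(-96.2)))
n='top';s,p,d=snap(n);K,T=cam(n);measure(n,s,p,d,K,T)
E
```

```text
tcp [ 0.4984 -0.0352 -0.0089] az -96.4 q [-0.01  0.9  -0.02  2.08  0.1   0.16 -1.8 ] F [ 0.1 -1.3  6. ] w 0.0115 t 8.3
[-0.   0.  -0.2] [-0.27 -0.06  0.01]
top dish ((507.0242004394531, 40.552608489990234), (140.87924194335938, 120.53228759765625), 83.42205047607422) 571
top mat ((485.6388854980469, 50.65575408935547), (169.60244750976562, 205.0841827392578), 84.51729583740234) 879
```

Call:
{"method": "move_arm", "body": {"deltas": [0,0,0,0,0,0,3,0,0,0,0,0,0,4,0,0,0,0,0,0,4,0,0,0,0,0,0,4,0,0,0,0,0,-4,4,0,0,0,0,0,-10,4,0,0,0,0,0,-16,5,0,0,0,-4,0,-22,6,0,0,0,-6,0,-24,6,0,0,0,-6,0,-24,6,0,0,0,-6,0,-24,6]}}

```text
clock: 9.72
tcp_pos: [0.5038, 0.0233, 0.2301]
orientation: [-0.001, -0.666, 0.746, 0.0]
ft_force: [-0.3, -1.8, -0.2]
gripper_width: 0.0602
```

Run:
```python
from h import *
rows()
n='wrist';s,p,d=snap(n);K,T=cam(n,s);measure(n,s,p,d,K,T);save('w3.png',p,1.2);np.savez('w3',p=p,d=d,K=K,T=T)
n='top';s,p,d=snap(n);K,T=cam(n);measure(n,s,p,d,K,T)
```

```text
tcp [0.5038 0.0233 0.2301] az -96.44 q [-0.1   0.49 -0.06  1.89  0.04  0.77 -1.87] F [-0.3 -1.8 -0.2] w 0.0602 t 9.72
wrist dish ((504.6215515136719, 36.613983154296875), (154.4775390625, 120.11839294433594), 83.55722045898438) 3791
wrist mat ((496.3369445800781, 42.034446716308594), (192.9622344970703, 179.2531280517578), 84.11544799804688) 3532
top dish ((501.2803649902344, 41.05328369140625), (139.25572204589844, 108.2419204711914), 84.29335021972656) 453
top mat ((483.24127197265625, 46.95365905761719), (190.476806640625, 129.4661407470703), 77.08212280273438) 685
```

View pics/w3.png

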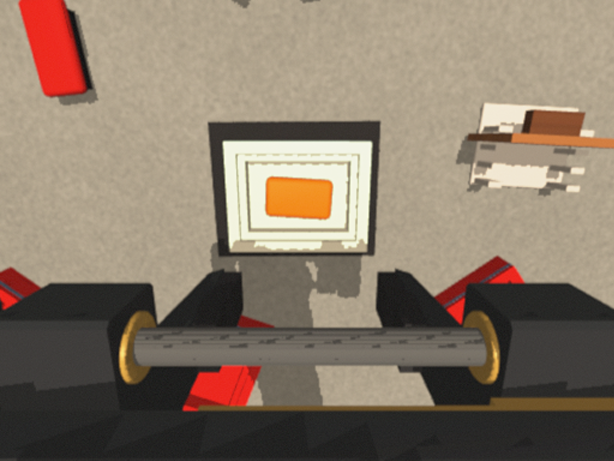

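Run:
```python
from h import *
f=np.load('w3.npz');p,d,K,T=f['p'],f['d'],f['K'],f['T'];q=p.astype(int);C=cloud(K,T,d)
Q=np.array([ray(K,T,u/1.2,v/1.2,.001) for u,v in((208,122),(380,121),(375,255),(219,254))])*1000
print(Q.round(1),Q.mean(0))
v,u=np.indices(d.shape)
m=(q.max(-1)<75)&(v<214)&(u>165)&(u<322)&(abs(C[...,2])<.01)
uv=np.argwhere(m);P=np.array([ray(K,T,b,a,.001)[:2] for a,b in uv])*1000
print(cv2.minAreaRect(P.astype(np.float32)),len(P))
# ray-plane for dish rim
A=(q.min(-1)>100)&(abs(C[...,2]-.038)<.006)&(v<214)&(u>165)&(u<322)
uv=np.argwhere(A);P=np.array([ray(K,T,b,a,.038)[:2] for a,b in uv])*1000
print(cv2.minAreaRect(P.astype(np.float32)),len(P))
```

```text
[[595.9 127.5   1. ]
 [575.4 -64.4   1. ]
 [417.1 -48.8   1. ]
 [440.3 143.3   1. ]] [507.16929779  39.40456962   1.        ]
((506.5193786621094, 40.74888610839844), (193.15728759765625, 158.55079650878906), 84.04733276367188) 3531
((504.97161865234375, 36.491004943847656), (154.159912109375, 119.38829803466797), 83.5191879272461) 3845
```

Run:
```python
from h import *
rows(([.539,-.2215,.16],Rd(-10)))
```

```text
tcp [0.5036 0.0228 0.2296] az -96.5 q [-0.1   0.49 -0.06  1.89  0.04  0.77 -1.87] F [ 0.  -0.   0.2] w 0.0598 t 9.82
[  0.2   0.  -86.5] [23.87 -6.3   6.98]
```

Call:
{"method": "move_arm", "body": {"deltas": [0,0,-30,8,-2,0,4,0,0,-60,16,-4,0,4,0,0,-86.5,23.9,-6.3,3,4,0,0,-86.5,23.9,-6.3,5,4,0,0,-86.5,23.9,-6.3,7,4,0,0,-86.5,23.9,-6.3,7,4,0,0,-86.5,23.9,-6.3,7,4,0,0,-86.5,23.9,-6.3,7,4,0,0,-86.5,23.9,-6.3,7,4,0,0,-86.5,23.9,-6.3,7,4,0,0,-86.5,23.9,-6.3,7,4]}}

```text
clock: 11.2
tcp_pos: [0.5387, -0.222, 0.1596]
orientation: [0.001, 0.996, -0.088, -0.002]
ft_force: [-0.7, 0.4, 0.5]
gripper_width: 0.0399
```

Run:
```python
from h import *
n='wrist';s,p,d=snap(n);K,T=cam(n,s);save('w4.png',p,1.2);np.savez('w4',p=p,d=d,K=K,T=T)
C=cloud(K,T,d);q=p.astype(int)
near=(C[...,0]>.48)&(C[...,0]<.62)&(C[...,1]>-.32)&(C[...,1]<-.12)&(d>0)
for lo,hi in((.088,.104),(.06,.088),(.04,.062)):
    P=C[near&(C[...,2]>lo)&(C[...,2]<hi)]
    if len(P)>10: print(lo,cv2.minAreaRect((P[:,:2]*1000).astype(np.float32)),np.percentile(P[:,2],[2,50,98]).round(4),len(P))
rows(([.539,-.2215,.035],Rd(-10)))
```

```text
0.088 ((537.7337646484375, -220.73440551757812), (123.52791595458984, 7.9766621589660645), 80.54676818847656) [0.0948 0.0963 0.0976] 1246
0.06 ((553.130126953125, -202.90249633789062), (12.932671546936035, 88.32673645019531), 2.243684768676758) [0.06   0.0744 0.0782] 15
0.04 ((526.2609252929688, -221.56344604492188), (97.4592514038086, 78.51338958740234), 80.45132446289062) [0.0401 0.0579 0.0596] 1605
tcp [ 0.5388 -0.2219  0.1597] az -10.08 q [ 0.59  0.72 -0.48  1.73  0.44  0.81 -0.28] F [-0.1  0.4  0.1] w 0.0401 t 11.25
[ 0.1  0.2 -0.1] [ 0.04 -0.07 12.47]
```

View pics/w4.png

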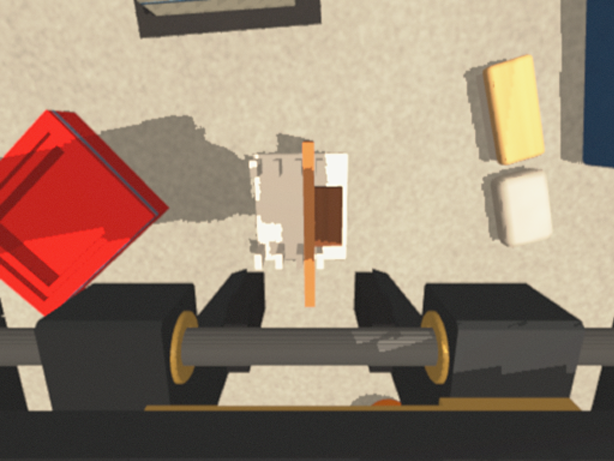

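Call:
{"method": "move_arm", "body": {"deltas": [0,0,-0.5,-0.1,-0.1,5,4,0,0,-0.5,-0.1,-0.1,9,4,0,0,-0.5,-0.1,-0.1,12,4,0,0,-0.5,-0.1,-0.1,12.5,4,0,0,-0.5,-0.1,-0.1,12.5,0,0,0,-0.5,-0.1,-0.1,12.5,0,0,0,-0.5,-0.1,-0.1,12.5,0,0,0,-0.5,-0.1,-0.1,12.5,0,0,0,-0.5,-0.1,-0.1,12.5,0,0,0,-0.5,-0.1,-0.1,12.5,0], "force": 35}}

```text
clock: 12.5
tcp_pos: [0.5384, -0.2212, 0.0356]
orientation: [0.001, 0.996, -0.084, -0.001]
ft_force: [-0.0, -0.6, 7.0]
gripper_width: 0.0076
```

Call:
{"method": "move_arm", "body": {"deltas": [0,0,0,0,0,-3,0,0,0,0,0,0,-7,0,0,0,0,0,0,-12,0,0,0,0,0,0,-15.5,0,0,0,0,0,0,-15.5,0]}}

```text
clock: 13.12
tcp_pos: [0.5403, -0.2212, 0.1931]
orientation: [0.002, 0.996, -0.084, 0.002]
ft_force: [0.2, 0.3, -1.4]
gripper_width: 0.008
```

Run:
```python
from h import *
rows(([.52,.22,.20],Rd(90)),([.52,.22,.20],Rd(90,45)),([.52,.0,.20],Rd(40)))
```

```text
tcp [ 0.5403 -0.2212  0.1931] az -9.61 q [ 0.6   0.67 -0.51  1.7   0.41  0.88 -0.25] F [ 0.2  0.3 -1.4] w 0.008 t 13.12
[  0.3  -0.  -99.6] [ -9.37 -43.16  -0.86]
[ 39.2  32.8 -93.8] [ -9.37 -43.16  -0.86]
[  0.3  -0.1 -49.6] [ -5.69 -21.47  -0.78]
```

Call:
{"method": "move_arm", "body": {"deltas": [0,0,-9,-1,-4,0,0,0,0,-18,-2,-8,0,0,0,0,-28,-3,-12,0,0,0,0,-38,-4,-16,0,0,0,0,-48,-5,-20,0,0,0,0,-58,-6,-24,0,0,0,0,-68,-7,-29,0,0,0,0,-78,-8,-34,0,0,0,0,-88,-9,-39,0,0,0,0,-95,-9.4,-42,0,0,0,0,-99.6,-9.4,-43.2,0,0,0,0,-99.6,-9.4,-43.2,0,0,0,0,-99.6,-9.4,-43.2,0,0]}}

```text
clock: 14.75
tcp_pos: [0.5193, 0.2189, 0.1903]
orientation: [0.003, 0.708, 0.706, -0.001]
ft_force: [-0.2, 0.3, -1.8]
gripper_width: 0.0074
```

Run:
```python
from h import *
rows(([.52,.22,.20],Rd(90,15)))
```

```text
tcp [0.5193 0.2189 0.1903] az 89.87 q [ 0.03  0.76 -0.93  1.74  0.72  1.02  0.4 ] F [-0.2  0.3 -1.8] w 0.0074 t 14.75
[ 0.1 15.3 -0.1] [ 0.1   0.07 -0.97]
```

Call:
{"method": "move_arm", "body": {"deltas": [0,8,0,0,0,0,0,0,16,0,0,0,-1,0,0,24,0,0,0,-1,0,0,24,0,0,0,-1,0]}}

```text
clock: 15.25
tcp_pos: [0.5194, 0.213, 0.1975]
orientation: [-0.144, 0.696, 0.688, 0.143]
ft_force: [-1.1, 0.7, -2.1]
gripper_width: 0.0079
```

Run:
```python
from h import *
rows(([.52,.22,.20],Rd(90,45)))
```

```text
tcp [0.5194 0.213  0.1975] az 89.3 q [ 0.41  0.84 -1.15  1.88  0.63  0.7   0.61] F [-1.1  0.7 -2.1] w 0.0079 t 15.25
[ 0.2 21.6 -0.6] [0.75 0.05 0.05]
```

```bash
cat > kin.py <<'E'
import numpy as np, itertools
from scipy.spatial.transform import Rotation as R
from scipy.optimize import least_squares
from h import Rd
D=[([1.25682639,.68996522,-.19450316,1.56631116,.15730012,.90250817,-.21508807],[.2127,-.587,.1981],Rd(-70.07)),
([-.4,.67,-.01,1.76,.01,.71,-1.94],[.5459,.1854,.1611],Rd(-87.62)),
([-.4,.94,-.01,1.85,.02,.36,-1.95],[.5461,.186,-.0089],Rd(-87.61)),
([-.01,.9,-.02,2.08,.1,.16,-1.8],[.4984,-.0352,-.0089],Rd(-96.4)),
([-.1,.49,-.06,1.89,.04,.77,-1.87],[.5038,.0233,.2301],Rd(-96.44)),
([.59,.72,-.48,1.73,.44,.81,-.28],[.5388,-.2219,.1597],Rd(-10.08)),
([.6,.67,-.51,1.7,.41,.88,-.25],[.5403,-.2212,.1931],Rd(-9.61)),
([.03,.76,-.93,1.74,.72,1.02,.4],[.5193,.2189,.1903],Rd(89.87)),
([.41,.84,-1.15,1.88,.63,.7,.61],[.5194,.213,.1975],R.from_quat([.696,.688,.143,-.144]).as_matrix())]
def fk(q,P,S):
    h,a,b,L,o,xb,e1,e2=P; s1,s3,s5,s7=S
    rz=lambda t:R.from_rotvec([0,0,t]).as_matrix(); ry=lambda t:R.from_rotvec([0,t,0]).as_matrix()
    M=rz(s1*q[0]+o); p=np.array([0,0,h])
    M=M@ry(q[1])@rz(s3*q[2]); p=p+M@[e1,0,a]
    M=M@ry(q[3])@rz(s5*q[4]); p=p+M@[e2,0,b]
    M=M@ry(q[5])@rz(s7*q[6]+np.pi+xb); p=p+M@[0,0,L]
    return p,M
def res(P,S): return np.concatenate([np.r_[(fk(q,P,S)[0]-p)*3,(fk(q,P,S)[1]-M).ravel()*.5] for q,p,M in D])
if __name__=='__main__':
    best=[]
    for S in itertools.product((1,-1),repeat=4):
        for o in (0,2.,-2.4):
            r=least_squares(res,[.35,.42,.42,.25,o,0,0,0],args=(S,)); best.append((r.cost,S,r.x.round(4).tolist()))
    best.sort(key=lambda t:t[0])
    for b in best[:3]: print(b)
E
python3 kin.py
```

```text
(np.float64(0.00479522659131029), (-1, -1, -1, -1), [0.3391, 0.5613, 0.3424, 0.3629, -0.076, -0.0744, 0.0029, -0.0008])
(np.float64(0.9405160993397681), (-1, -1, 1, -1), [0.1433, 0.3628, 0.307, 0.0374, -0.0921, -0.4478, 0.0999, -0.1034])
(np.float64(1.0128726319574404), (-1, -1, -1, -1), [-0.1983, -0.6172, 0.0475, -0.2805, 3.1417, 3.1425, -0.5596, -0.3575])
```

```bash
cat > ik.py <<'E'
from kin import *
S=(-1,)*4; P=least_squares(res,[.34,.56,.34,.36,-.076,-.074,0,0],args=(S,)).x
lo=np.array([-3.01,-.46,-1.47,.13,-1,.04,-2.66])+.05; hi=np.array([3.01,2.08,1.51,2.56,4.14,2.09,2.66])-.05
def ik(p,M,q0,w=.02):
    f=lambda q:np.r_[(fk(q,P,S)[0]-p)*10,(fk(q,P,S)[1]-M).ravel()*2,(q-q0)*w]
    r=least_squares(f,np.clip(q0,lo+.01,hi-.01),bounds=(lo,hi)); e=f(r.x)
    return r.x,np.linalg.norm(e[:3])/10,np.linalg.norm(e[3:12])/2
E
python3 - <<'E'
from ik import *
q0=np.array([.41,.84,-1.15,1.88,.63,.7,.61]); qm=np.array([-.3,.7,0,1.8,.0,.8,0])
for az in (30,60,90,120,150,180,-150,-120,-90,-60):
    for z,phi in ((.2,0),(.2,40),(.022,50),(.016,62)):
        best=min((ik([.51,.24,z],Rd(az,phi),g) for g in (q0,qm,qm+[0,0,0,0,1.5,0,0],qm+[0,0,0,0,1.5,0,-2],qm+[0,0,0,0,0,0,-1.5],qm+[0,0,0,0,3,0,1])),key=lambda t:t[1]+t[2])
        print(az,z,phi,best[0].round(2),'err',round(best[1],3),round(best[2],3))
E
```

```text
30 0.2 0 [-0.48  0.6  -0.05  1.75  0.04  0.8  -0.03] err 0.0 0.0
30 0.2 40 [-0.76  0.58  0.48  2.48  3.73  0.69  2.61] err 0.0 0.0
30 0.022 50 [-0.08  1.23 -0.57  2.51  2.99  1.28 -2.59] err 0.034 0.128
30 0.016 62 [-0.72  1.58  0.58  2.51  3.4   2.04  2.61] err 0.057 0.084
60 0.2 0 [-0.39  0.61 -0.21  1.75  0.17  0.81  0.37] err 0.0 0.0
60 0.2 40 [ 0.43  0.81 -1.06  2.31  2.35  0.25 -1.54] err 0.0 0.0
60 0.022 50 [ 0.46  1.42 -0.96  2.42  3.02  0.75 -1.68] err 0.0 0.0
60 0.016 62 [ 0.61  1.66 -1.    2.41  3.24  0.74 -1.56] err 0.0 0.0
90 0.2 0 [-0.01  0.77 -0.94  1.75  0.72  1.02  0.35] err 0.0 0.0
90 0.2 40 [ 0.55  1.03 -1.27  1.99  0.63  0.51  0.69] err 0.0 0.0
90 0.022 50 [ 0.56  1.4  -1.05  2.02  0.87  0.23  0.82] err 0.0 0.0
90 0.016 62 [ 0.7   1.66 -1.21  1.96  0.84  0.36  1.02] err 0.0 0.0
120 0.2 0 [ 0.04  0.82 -1.06  1.75  0.8   1.08  0.8 ] err 0.0 0.0
120 0.2 40 [ 0.43  1.2  -1.39  1.63  0.53  1.1   1.2 ] err 0.0 0.0
120 0.022 50 [ 0.46  1.55 -1.29  1.59  0.64  0.99  1.39] err 0.0 0.0
120 0.016 62 [ 0.5   1.7  -1.35  1.47  0.55  1.12  1.53] err 0.0 0.0
150 0.2 0 [ 0.07  0.
[... 923 characters left out ...]
-2.61] err 0.0 0.0
-120 0.022 50 [-0.89  1.37  0.54  0.95 -0.1   1.66 -2.61] err 0.0 0.0
-120 0.016 62 [-0.87  1.54  0.58  0.65 -0.06  1.97 -2.61] err 0.0 0.0
-90 0.2 0 [-0.23  0.64 -0.48  1.75  0.38  0.85 -2.46] err 0.0 0.0
-90 0.2 40 [-1.03  0.91  0.42  1.39  0.23  1.32 -2.36] err 0.0 0.0
-90 0.022 50 [-1.09  1.26  0.49  1.31  0.17  1.24 -2.45] err 0.0 0.0
-90 0.016 62 [-1.11  1.41  0.51  1.13  0.23  1.45 -2.49] err 0.0 0.0
-60 0.2 0 [-0.5   0.6  -0.03  1.75  0.03  0.8  -1.59] err 0.0 0.0
-60 0.2 40 [-0.82  0.75 -0.17  1.74  0.86  1.14 -2.58] err 0.0 0.0
-60 0.022 50 [-1.36  1.25  0.71  1.73  0.22  0.65 -2.21] err 0.0 0.0
-60 0.016 62 [-1.43  1.39  0.73  1.63  0.3   0.81 -2.36] err 0.0 0.0
```

Run:
```python
from ik import *
from h import rows
q=np.array([.41,.84,-1.15,1.88,.63,.7,.61])
T=[([.49,.26,.2],Rd(110,25)),([.48,.275,.15],Rd(112,40)),([.48,.275,.08],Rd(112,50)),([.48,.275,.022],Rd(112,50))]
for p,M in T:
    r=ik(p,M,q);q=r[0];print(q.round(2),r[1:])
rows(*T)
```

```text
[ 0.33  0.96 -1.25  1.81  0.63  0.88  0.85] (np.float64(4.695868263402958e-06), np.float64(4.683194820758754e-05))
[ 0.42  1.21 -1.31  1.84  0.63  0.78  1.  ] (np.float64(1.937601527594782e-06), np.float64(2.6297227837277205e-05))
[ 0.48  1.44 -1.3   1.81  0.66  0.75  1.13] (np.float64(2.292411409580418e-06), np.float64(2.413699685101048e-05))
[ 0.47  1.52 -1.24  1.8   0.72  0.71  1.17] (np.float64(1.1644443709114407e-06), np.float64(5.664389949990315e-06))
tcp [0.5194 0.213  0.1975] az 89.3 q [ 0.41  0.84 -1.15  1.88  0.63  0.7   0.61] F [-1.1  0.7 -2.1] w 0.0079 t 15.25
[  8.3   1.5 -18.9] [ 4.38 -2.99  1.63]
[ 11.8  16.3 -19.4] [ 3.76 -3.99  6.82]
[ 13.5  26.2 -18.4] [ 0.98 -3.97 13.24]
[ 13.5  26.2 -18.4] [-1.33 -3.95 18.56]
```

Call:
{"method": "move_arm", "body": {"deltas": [4,1,-9,2.2,-1.5,0.8,0,8.3,1.5,-18.9,4.4,-3,1.6,0,10,9,-19.2,4.1,-3.5,4.2,0,11.8,16.3,-19.4,3.8,-4,6.8,0,12.6,21,-18.9,2.5,-4,10,0,13.5,26.2,-18.4,1,-4,13.2,0,13.5,26.2,-18.4,1,-4,13.2,0,13.5,26.2,-18.4,1,-4,13.2,0,13.5,26.2,-18.4,1,-4,13.2,0]}}

```text
clock: 16.38
tcp_pos: [0.4807, 0.2764, 0.0842]
orientation: [-0.348, 0.505, 0.753, 0.237]
ft_force: [0.1, -0.5, -0.5]
gripper_width: 0.0074
```

Run:
```python
from h import *
rows(([.48,.275,.024],Rd(112,50)))
s=get_state();print(Rs(s).round(3))
n='scene';s,p,d=snap(n);K,T=cam(n);save('s3.png',p[120:330,200:440],3)
C=cloud(K,T,d);q=p.astype(int)
```

```text
tcp [0.4807 0.2764 0.0842] az 112.52 q [ 0.52  1.41 -1.34  1.78  0.65  0.76  1.17] F [ 0.1 -0.5 -0.5] w 0.0074 t 16.38
[0.1 0.1 0.3] [-4.67 -0.15  3.8 ]
[[-0.247  0.926 -0.285]
 [ 0.596  0.377  0.709]
 [ 0.764  0.006 -0.645]]
```

View pics/s3.png

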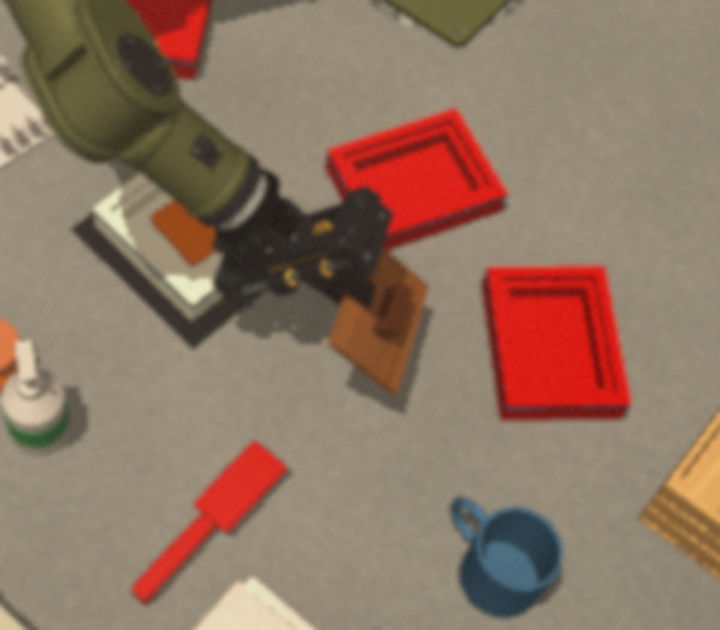

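Run:
```python
from h import *
s=get_state()
rows(([.49,.29,.082],Rs(s)),([.49,.29,.024],Rs(s)))
```

```text
tcp [0.4806 0.276  0.0836] az 112.46 q [ 0.52  1.42 -1.34  1.78  0.65  0.76  1.17] F [ 0.2  0.9 -1. ] w 0.0078 t 16.43
[0. 0. 0.] [0.48 1.4  0.83]
[0. 0. 0.] [-3.96  1.37  4.57]
```

Call:
{"method": "move_arm", "body": {"deltas": [0,0,0,0.5,1.4,0.8,0,0,0,0,-1,1.4,2.2,0,0,0,0,-2.5,1.4,3.4,0,0,0,0,-4,1.4,4.5,0,0,0,0,-4,1.4,4.5,0,0,0,0,-4,1.4,4.5,0]}}

```text
clock: 17.18
tcp_pos: [0.4905, 0.2892, 0.0239]
orientation: [-0.348, 0.505, 0.753, 0.237]
ft_force: [0.0, 0.1, -1.6]
gripper_width: 0.0076
```

Call:
{"method": "move_arm", "body": {"deltas": [0,0,0,-0.15,0,0.13,0,0,0,0,-0.2,0,0.17,0,0,0,0,-0.2,0,0.17,0]}}

```text
clock: 17.55
tcp_pos: [0.4908, 0.2893, 0.0219]
orientation: [-0.348, 0.505, 0.753, 0.237]
ft_force: [0.3, -2.4, 2.6]
gripper_width: 0.008
```

Call:
{"method": "move_arm", "body": {"deltas": [0,0,0,0,0,0,1.5,0,0,0,0,0,0,2.2,0,0,0,0,0,0,3,0,0,0,0,0,0,3,0,0,0,0,0,0,3,0,0,0,0,0,-0.7,3,0,0,0,0,0,-1.4,3,0,0,0,0,0,-2.1,3,0,0,0,0,0,-3,3,0,0,0,0,0,-5,3,0,0,0,0,0,-8,3,0,0,0,0,0,-10,3]}}

```text
clock: 19.05
tcp_pos: [0.5203, 0.2173, 0.0877]
orientation: [-0.348, 0.506, 0.753, 0.238]
ft_force: [0.4, 0.6, -0.6]
gripper_width: 0.0299
```

Run:
```python
from h import *
rows()
for n in('scene','top'):
    s,p,d=snap(n);K,T=cam(n);C=cloud(K,T,d);q=p.astype(int);np.savez(n+'4',p=p,d=d)
    if n=='scene': save('s4.png',p[120:330,200:440],3)
    near=(C[...,0]>.38)&(C[...,0]<.62)&(C[...,1]>.16)&(C[...,1]<.40)&(d>0)
    for lo,hi in((.004,.014),(.02,.05)):
        P=C[near&(C[...,2]>lo)&(C[...,2]<hi)&(q[...,0]>q[...,2]*1.5)&(q[...,1]>.28*q[...,0])]
        if len(P)>10:print(n,lo,cv2.minAreaRect((P[:,:2]*1000).astype(np.float32)),np.percentile(P[:,2],[2,50,98]).round(4),len(P))
```

```text
tcp [0.5203 0.2173 0.0877] az 112.49 q [ 0.59  1.44 -1.37  1.66  0.6   0.93  1.29] F [ 0.4  0.6 -0.6] w 0.0299 t 19.05
scene 0.004 ((443.7368469238281, 297.22247314453125), (209.23085021972656, 184.82778930664062), 22.332693099975586) [0.0042 0.008  0.013 ] 1015
scene 0.02 ((415.4008483886719, 286.22052001953125), (186.8961181640625, 146.708251953125), 34.68608856201172) [0.0203 0.0305 0.0371] 126
top 0.004 ((470.6906433105469, 318.5928649902344), (130.90042114257812, 218.51319885253906), 28.76218032836914) [0.0046 0.0088 0.013 ] 1339
top 0.02 ((411.6809997558594, 293.4900207519531), (177.37770080566406, 163.4310302734375), 33.02752685546875) [0.0213 0.033  0.0414] 176
```

View pics/s4.png

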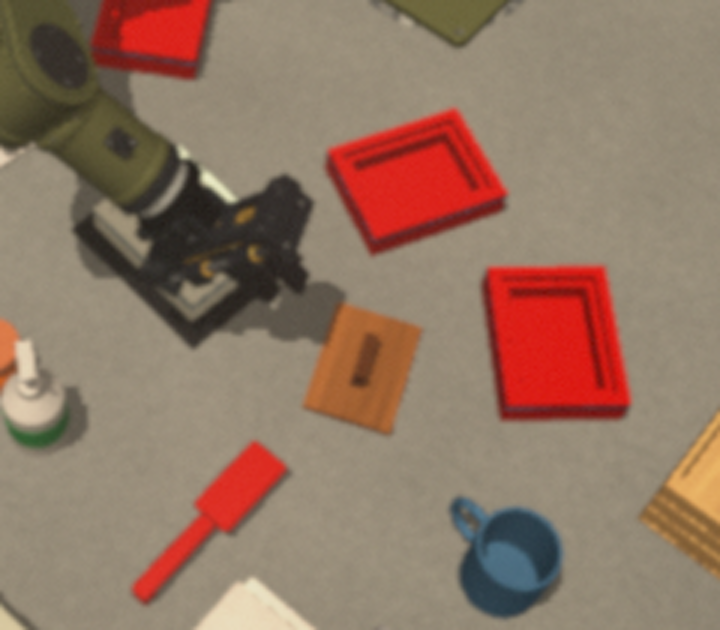

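Run:
```python
from h import *
K,T=cam('scene')
Q=np.array([ray(K,T,200+u/3,120+v/3,.008) for u,v in((343,303),(420,325),(393,433),(305,407))])[:,:2]
k=ray(K,T,200+366/3,120+358/3,.03)
c=Q.mean(0);print(Q.round(3),c,k)
for a,b in((0,1),(1,2),(2,3),(3,0)): e=Q[b]-Q[a];print(np.linalg.norm(e).round(4),np.degrees(np.arctan2(e[1],e[0])).round(1))
s=get_state();up=s['tcp_pos']+[.0,0,.12]
rows((up,Rd(115,20)),([.51,.26,.17],Rd(115)))
from ik import *
q=s['joint_pos']
for p,M in((up,Rd(115,20)),([.51,.26,.17],Rd(115)),([.51,.26,-.01],Rd(115)),([.51,.2,.17],Rd(80)),([.51,.1,.17],Rd(30)),([.505,.04,.17],Rd(-6)),([.505,.04,.0],Rd(-6))):
    r=ik(p,M,q);q=r[0];print(q.round(2),r[1:])
```

```text
[[0.457 0.212]
 [0.425 0.287]
 [0.538 0.338]
 [0.573 0.256]] [0.49816239 0.27328542] [0.50113366 0.27299529 0.03      ]
0.0811 113.3
0.1243 24.3
0.089 -66.4
0.1248 -159.4
tcp [0.5216 0.2171 0.0881] az 112.44 q [ 0.59  1.44 -1.37  1.66  0.6   0.93  1.29] F [ 0.4 -0.7  0.1] w 0.0298 t 19.15
[  2.2 -29.8  -2.3] [ 9.17  0.1  -7.74]
[  1.8 -49.8  -2.7] [ 9.11  0.59 -1.91]
[ 0.34  0.97 -1.28  1.7   0.67  1.06  0.97] (np.float64(4.425201659897531e-06), np.float64(5.332357868548937e-05))
[-0.    0.88 -1.07  1.75  0.87  1.07  0.63] (np.float64(6.516730458846214e-06), np.float64(6.506770005256302e-05))
[-0.08  1.12 -0.88  1.85  1.21  0.83  0.38] (np.float64(1.0514078638608459e-05), np.float64(9.974727305233699e-05))
[ 0.08  0.81 -0.98  1.83  0.81  0.97  0.14] (np.float64(5.1457594530444795e-06), np.float64(2.1374846616777757e-05))
[ 0.17  0.69 -0.74  1.91  0.64  0.8  -0.4 ] (np.float64(7.216749537343652e-06), np.float64(7.19866278802913e-05))
[ 0.19  0.63 -0.56  1.95  0.5   0.71 -0.77] (np.float64(4.470605202076224e-06), np.float64(4.765878613233184e-05))
[-0.03  0.88 -0.21  2.05  0.66  0.27 -0.9 ] (np.float64(1.5309719859539997e-05), np.float64(0.00014793907300756907))
```

Run:
```python
from h import *
s=get_state()
rows((s['tcp_pos']+[.0,0,.12],Rd(115,20)),([.499,.273,.16],Rd(114)))
```

```text
tcp [0.5216 0.2171 0.0881] az 112.44 q [ 0.59  1.44 -1.37  1.66  0.6   0.93  1.29] F [ 0.4 -0.7  0.1] w 0.0298 t 19.15
[  2.2 -29.8  -2.3] [ 9.17  0.1  -7.74]
[  1.4 -49.8  -1.8] [ 9.39  0.04 -0.03]
```

Call:
{"method": "move_arm", "body": {"deltas": [0.7,-10,-0.7,3,0,-2.6,4,1.4,-20,-1.4,6,0,-5.2,4,2.2,-29.8,-2.3,9.2,0.1,-7.7,4,2,-40,-2,9.4,0,-4,4,1.4,-49.8,-1.8,9.4,0,0,4,1.4,-49.8,-1.8,9.4,0,0,4,1.4,-49.8,-1.8,9.4,0,0,4,1.4,-49.8,-1.8,9.4,0,0,4]}}

```text
clock: 20.15
tcp_pos: [0.4996, 0.2705, 0.1593]
orientation: [-0.001, 0.546, 0.838, -0.001]
ft_force: [-0.1, 1.1, 0.2]
gripper_width: 0.04
```

Run:
```python
from h import *
rows()
n='wrist';s,p,d=snap(n);K,T=cam(n,s);save('w5.png',p,1.2);np.savez('w5',p=p,d=d,K=K,T=T)
C=cloud(K,T,d);q=p.astype(int)
near=np.hypot(C[...,0]-.5,C[...,1]-.273)<.1
brown=(q[...,0]>1.3*q[...,2])&(q[...,1]>.3*q[...,0])&(d>0)
for lo,hi in((.004,.014),(.024,.04)):
    m=near&brown&(C[...,2]>lo)&(C[...,2]<hi);P=C[m]
    uv=np.argwhere(m)
    if len(P)>10:print(lo,cv2.minAreaRect((P[:,:2]*1000).astype(np.float32)),np.percentile(P[:,2],[2,50,98]).round(4),len(P),uv.min(0),uv.max(0))
```

```text
tcp [0.4996 0.2705 0.1593] az 113.77 q [-0.03  0.85 -1.02  1.76  0.84  1.04  0.62] F [-0.1  1.1  0.2] w 0.04 t 20.15
0.004 ((499.2303466796875, 269.98223876953125), (124.43006134033203, 90.08828735351562), 22.256858825683594) [0.0067 0.0082 0.0097] 7492 [116 218] [222 298]
0.024 ((499.0789794921875, 270.12469482421875), (50.472938537597656, 13.973220825195312), 22.819366455078125) [0.0304 0.0322 0.0337] 599 [152 250] [198 263]
```

View pics/w5.png

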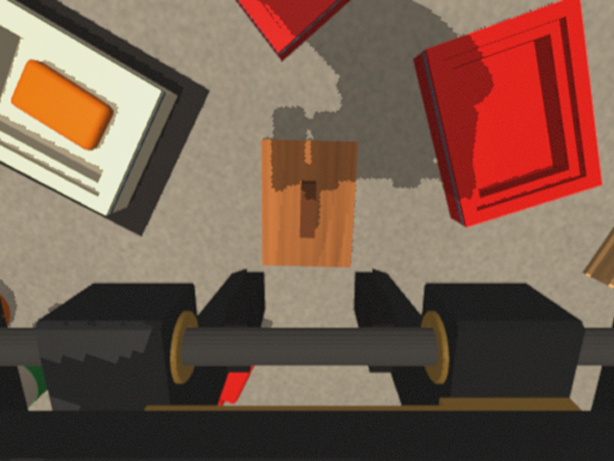

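Lid flat, knob up, centre (499, 270) mm, size 124.4 × 90.1 — matches. Going down on the knob.

Call:
{"method": "move_arm", "body": {"deltas": [0,0,1.2,0,0,6,4,0,0,1.2,0,0,11,4,0,0,1.2,0,0,16,4,0,0,1.2,0,0,18.5,4,0,0,1.2,0,0,18.7,4,0,0,1.2,0,0,18.7,1,0,0,1.2,0,0,18.7,0.5,0,0,1.2,0,0,18.7,0.5,0,0,1.2,0,0,18.7,0.5,0,0,1.2,0,0,18.7,0.5], "force": 30}}

```text
clock: 21.45
tcp_pos: [0.5003, 0.2703, -0.0265]
orientation: [0.0, 0.555, 0.832, 0.0]
ft_force: [0.5, -2.1, 6.5]
gripper_width: 0.014
```

Run:
```python
from h import *
rows(([.505,.0365,.085],Rd(-6.45)))
```

```text
tcp [ 0.5003  0.2703 -0.0265] az 112.52 q [-0.13  1.1  -0.8   1.85  1.17  0.77  0.35] F [ 0.5 -2.1  6.5] w 0.014 t 21.45
[  0.  -0. 119.] [-21.78  -8.52 -11.15]
```

Call:
{"method": "move_arm", "body": {"deltas": [0,0,0,0,0,-2,0.5,0,0,0,0,0,-6,0.5,0,0,8,-1,0,-10,0.5,0,0,18,-3,-1,-11.2,0.5,0,0,28,-5,-2,-11.2,0.5,0,0,38,-7,-3,-11.2,0.5,0,0,48,-9,-4,-11.2,0.5,0,0,58,-11,-5,-11.2,0.5,0,0,68,-13,-6,-11.2,0.5,0,0,78,-15,-7,-11.2,0.5,0,0,88,-17,-7.5,-11.2,0.5,0,0,98,-19,-8,-11.2,0.5,0,0,108,-20.5,-8.3,-11.2,0.5,0,0,115,-21.5,-8.5,-11.2,0.5,0,0,119,-21.8,-8.5,-11.2,0.5,0,0,119,-21.8,-8.5,-11.2,0.5,0,0,119,-21.8,-8.5,-11.2,0.5,0,0,119,-21.8,-8.5,-11.2,0.5]}}

```text
clock: 23.7
tcp_pos: [0.5051, 0.0368, 0.0855]
orientation: [-0.0, 0.998, -0.056, 0.0]
ft_force: [0.3, -0.4, -1.1]
gripper_width: 0.0136
```

Run:
```python
from h import *
rows(([.505,.0365,.085],Rd(-6.45)))
n='wrist';s,p,d=snap(n);K,T=cam(n,s);save('w6.png',p,1.2);np.savez('w6',p=p,d=d,K=K,T=T)
C=cloud(K,T,d);q=p.astype(int);b=s['tcp_pos'][2]+.0265
near=np.hypot(C[...,0]-.505,C[...,1]-.0365)<.12
col=(q[...,0]>1.3*q[...,2])&(q[...,1]>.3*q[...,0])&(d>0)
for t,m in(('plate',near&col&(abs(C[...,2]-b-.008)<.006)),('rim',near&(q.min(-1)>90)&(abs(C[...,2]-.038)<.005)&(d>0))):
    P=C[m];uv=np.argwhere(m)
    if len(P)>10:print(t,cv2.minAreaRect((P[:,:2]*1000).astype(np.float32)),np.percentile(P[:,2],[2,50,98]).round(4),len(P),uv.min(0),uv.max(0))
    if t=='plate': # plane fit for level
        A=np.c_[P[:,:2]-P[:,:2].mean(0),np.ones(len(P))];print(np.linalg.lstsq(A,P[:,2],rcond=None)[0])
```

```text
tcp [0.5051 0.0368 0.0855] az -6.41 q [ 0.1   0.75 -0.43  2.01  0.62  0.51 -0.9 ] F [ 0.3 -0.4 -1.1] w 0.0136 t 23.7
[-0. -0.  0.] [-0.01  0.03  0.05]
plate ((504.74224853515625, 38.861881256103516), (124.8777084350586, 90.80427551269531), 83.52581024169922) [0.119  0.1203 0.1216] 19543 [120 168] [329 347]
[-1.34319501e-03 -1.00624482e-04  1.20287815e-01]
rim ((513.1502685546875, 105.87979888916016), (14.229862213134766, 120.04302215576172), 83.6583251953125) [0.0369 0.0382 0.0396] 2713 [101 180] [120 337]
```

View pics/w6.png

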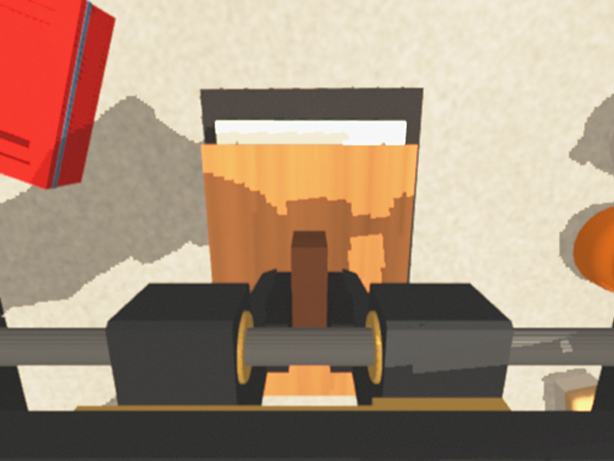

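Call:
{"method": "move_arm", "body": {"deltas": [0,0,0,0.07,0.23,1.5,0.5,0,0,0,0.07,0.23,3.5,0.5,0,0,0,0.07,0.23,5.0,0.5,0,0,0,0.07,0.23,6.0,0.5,0,0,0,0.07,0.23,6.6,0.5,0,0,0,0.07,0.23,7.0,0.5,0,0,0,0.07,0.23,7.0,0.5]}}

```text
clock: 24.62
tcp_pos: [0.5056, 0.0344, 0.0154]
orientation: [-0.0, 0.998, -0.056, 0.0]
ft_force: [-0.1, -0.4, -1.2]
gripper_width: 0.0138
```

Run:
```python
from h import *
rows(([.5056,.0344,.0035],Rd(-6.45)))
n='wrist';s,p,d=snap(n);K,T=cam(n,s)
C=cloud(K,T,d);q=p.astype(int);b=s['tcp_pos'][2]+.0268
near=np.hypot(C[...,0]-.505,C[...,1]-.0365)<.12
col=(q[...,0]>1.3*q[...,2])&(q[...,1]>.3*q[...,0])&(d>0)
for t,m in(('plate',near&col&(abs(C[...,2]-b-.008)<.005)),('rim',near&(q.min(-1)>90)&(abs(C[...,2]-.038)<.005)&(d>0)&(C[...,1]>.08))):
    P=C[m]
    if len(P)>10:print(t,cv2.minAreaRect((P[:,:2]*1000).astype(np.float32)),np.percentile(P[:,2],[2,50,98]).round(4),len(P))
```

```text
tcp [0.5056 0.0344 0.0154] az -6.42 q [ 0.02  0.86 -0.3   2.04  0.73  0.34 -0.99] F [-0.1 -0.4 -1.2] w 0.0138 t 24.62
[-0. -0.  0.] [-0.    0.    1.19]
plate ((505.24798583984375, 36.295654296875), (124.67163848876953, 90.87921905517578), 83.58233642578125) [0.049  0.0503 0.0515] 19494
rim ((511.60302734375, 93.13805389404297), (39.4132080078125, 120.7198257446289), 83.57801818847656) [0.0368 0.0382 0.0397] 6934
```

Call:
{"method": "move_arm", "body": {"deltas": [0,0,0,0,0,0.3,0.5,0,0,0,0,0,0.6,0.5,0,0,0,0,0,0.85,0.5,0,0,0,0,0,1.05,0.5,0,0,0,0,0,1.15,0.5,0,0,0,0,0,1.15,0.5]}}

```text
clock: 25.42
tcp_pos: [0.5057, 0.0344, 0.0041]
orientation: [-0.0, 0.998, -0.056, 0.0]
ft_force: [-0.4, 0.0, -2.0]
gripper_width: 0.0139
```

Inside the recess, no binding. Now the last millimetre, pressing lightly.

Call:
{"method": "move_arm", "body": {"deltas": [0,0,0,0,0,0.08,0.5,0,0,0,0,0,0.14,0.5,0,0,0,0,0,0.18,0.5]}}

```text
clock: 25.8
tcp_pos: [0.5059, 0.0344, 0.0034]
orientation: [0.0, 0.998, -0.056, 0.001]
ft_force: [-2.7, -0.4, 15.0]
gripper_width: 0.0135
```

Call:
{"method": "move_arm", "body": {"deltas": [0,0,0,0,0,0.1,0.5,0,0,0,0,0,0.1,0.5,0,0,0,0,0,0.1,0.5]}}

```text
clock: 26.18
tcp_pos: [0.5059, 0.0344, 0.0034]
orientation: [0.0, 0.998, -0.056, 0.001]
ft_force: [-1.2, -0.5, 10.1]
gripper_width: 0.0138
```

Call:
{"method": "move_arm", "body": {"deltas": [0,0,0,0,0,0,0.5,0,0,0,0,0,0,2.5,0,0,0,0,0,0,3,0,0,0,0,0,0,3,0,0,0,0,0,0,3,0,0,0,0,0,-2,3,0,0,0,0,0,-6,3,0,0,0,0,0,-12,3,0,0,0,-4,0,-18,3,0,0,0,-4,0,-20,3,0,0,0,-4,0,-20,3]}}

```text
clock: 27.55
tcp_pos: [0.4666, 0.0392, 0.2052]
orientation: [0.0, 0.998, -0.056, 0.003]
ft_force: [0.0, -0.8, -0.7]
gripper_width: 0.03
```

Run:
```python
from h import *
rows()
n='wrist';s,p,d=snap(n);K,T=cam(n,s);save('w7.png',p,1.2)
C=cloud(K,T,d);q=p.astype(int)
near=np.hypot(C[...,0]-.505,C[...,1]-.0365)<.12
col=(q[...,0]>1.3*q[...,2])&(q[...,1]>.3*q[...,0])&(d>0)
w=near&(q.min(-1)>90)&(abs(C[...,2]-.038)<.005)&(d>0)
for t,m in(('plate',near&col&(abs(C[...,2]-.038)<.006)),('rim',w),('knob',near&col&(C[...,2]>.054))):
    P=C[m]
    print(t,cv2.minAreaRect((P[:,:2]*1000).astype(np.float32)),np.percentile(P[:,2],[2,50,98]).round(4),len(P))
    if t=='plate':
        A=np.c_[P[:,:2]-P[:,:2].mean(0),np.ones(len(P))];print('slope',np.linalg.lstsq(A,P[:,2],rcond=None)[0])
```

```text
tcp [0.4666 0.0392 0.2052] az -6.42 q [ 0.22  0.53 -0.61  2.01  0.45  0.73 -0.78] F [ 0.  -0.8 -0.7] w 0.03 t 27.55
plate ((499.0078125, 35.045005798339844), (126.9300537109375, 108.06893920898438), 83.63589477539062) [0.0364 0.0382 0.0398] 6854
slope [-0.00267122  0.00220459  0.03818788]
rim ((505.1775207519531, 36.025299072265625), (154.95106506347656, 120.35492706298828), 83.47309875488281) [0.0353 0.0382 0.0397] 5113
knob ((455.1158752441406, 57.7344970703125), (58.735801696777344, 131.46380615234375), 72.20165252685547) [0.0615 0.3334 0.3426] 4997
```

View pics/w7.png

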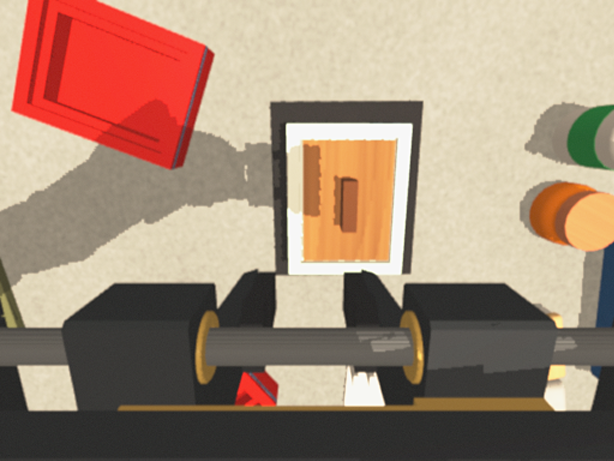

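Lid flush (plate top 38.2 mm, rim 38.2 mm), level, dish about 4.5 mm from the mat's centre. Handing in.

```bash
python3 -c "
from station import arm; print(arm.job_done())"
```

```text
the job is handed in; nothing more can be done
None
```

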